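Load the solder caddy

TASK

Tidy the solder away on the round turning caddy: thread the three solder spools onto its upright steel spindle, the largest at the bottom, then the middle one, then the smallest on top, each lying flat on the one below, and set the yellow flux tin flat inside the black ring on the caddy. The caddy turns freely: leave it standing at the angle where you found it, and do not push the other things on the bench aside.

Things in the scene. Friction and masses are not known exactly. Their poses are not given: they have to be found in the camera images.
- spool_large: the largest of three solder-wire spools, lying flat (hole upward): white flanges, steel-grey wire, 64 mm diameter, 26 mm high, with an open 24 mm hole right through its middle, about 300 g. Origin: centre of the underside, z up along the hole. Lies beside the caddy, place shuffled with the other loose things; centres 100 mm or more apart.
- spool_medium: the middle of three solder-wire spools, lying flat (hole upward): white flanges, steel-grey wire, 52 mm diameter, 22 mm high, with an open 24 mm hole right through its middle, about 170 g. Origin: centre of the underside, z up along the hole. Lies beside the caddy, place shuffled with the other loose things; centres 100 mm or more apart.
- spool_small: the smallest of three solder-wire spools, lying flat (hole upward): white flanges, steel-grey wire, 41 mm diameter, 20 mm high, with an open 24 mm hole right through its middle, about 90 g. Origin: centre of the underside, z up along the hole. Lies beside the caddy, place shuffled with the other loose things; centres 100 mm or more apart.
- flux_tin: closed round tin of flux lying flat, yellow lid over a blue bottom, 60 mm diameter, 22 mm high, about 80 g. Origin: centre of the underside, z up. Lies beside the caddy, place shuffled with the other loose things; centres 100 mm or more apart.
- spindle: upright steel pin, 12 mm diameter, 58 mm high, its top 6 mm tapering to 5 mm; fixed to the caddy's deck, 70 mm from the turning axis, across the deck from the ring. Origin: its foot, on the deck's top face, 24 mm above the table; z up. The deck, a pale wooden disc of 250 mm diameter, turns almost without friction: a sideways push on the pin swings it. Place and angle vary.
- tin_ring: low black locating ring fixed to the deck of the caddy, 84 mm outer and 76 mm inner diameter, 4 mm high, open to the deck inside; its centre is 70 mm from the caddy's axis, 140 mm from the spindle. Origin: its centre on the deck's top face; z up. The tin goes flat on the deck inside it.
- wool_pot: bystander: round black rubber pot full of brass wool (tip cleaner), 72 mm diameter, 50 mm high, loose. Origin: centre of the underside.
- sponge_tray: bystander: dark steel tray with a yellow sponge, 80 x 65 mm (its x, y), 22 mm high, loose. Origin: centre of the underside.
- wick_reel: bystander: thin white disc with a blue face and no open hole (desoldering braid), 52 mm diameter, 11 mm high, loose. It is not a solder spool and stays where it is. Origin: centre of the underside.
- parts_box: bystander: small clear divided box of components, 75 x 60 mm (its x, y), 28 mm high, loose. Origin: centre of the underside.
Mind the look-alikes: they are no part of the job. What is shaped like the spool_large but orange or purple is not meant.

How it is judged:
By the outcome, as a careful person would: the job done as asked, in the order asked, and still so for the second after the job is handed in, with the robot touching nothing.
It also fails if it takes over 112 s, if anything falls off the work surface, if the arm or the gripper's body presses on something with over 40 N, if the wrist force passes 120 N, or if a joint passes its speed limit or range.

ROBOT

A 6-joint arm with a two-finger parallel gripper is mounted at the origin on the work surface. World frame = base frame: x ahead of the robot, y to its left, z up, the work surface at z = 0. Lengths are in m, angles in degrees, forces in N, time in s.
With the tool pointing down it reaches from about 0.375 to 0.9 m from the base axis. Payload 3.1 kg.
Tool frame: the origin (TCP) lies on the centre line of the jaws, within the pads' length; the fingertips stand 22 mm ahead of it and the grasp point (between the pads) lies 3 mm ahead of it; z points along the fingers, y is the line along which they close (so a half turn about z gives the same grasp; the last joint's range is limited). The gripper opens to 87 mm and grips with 3 to 60 N. Pads are 19 mm wide; open, the fingers measure 117 mm over their backs; the gripper's body (75 mm by 190 mm) begins 51 mm behind the grasp point.
Start: joints at [63.913, 30.224, 82.088, -0, 67.689, -10.227], TCP at [0.171, 0.601, 0.245] pointing down, gripper open.
Joint ranges: [-176.69, 176.69], [-43.24, 126.21], [12.49, 139.97], [-82, 262], [0, 151.66], [-163.58, 163.58]. Speed limits (degrees/s): [159.86, 159.86, 180, 180, 180, 180].

INTERFACE

Orientations are given as a 3x3 rotation matrix whose columns are the frame's x, y, z axes.
In Python, from rig import * gives the robot as it stands.
- The arm moves only by the shell command python3 -m jog 'ROWS'. ROWS is text: rows parted by semicolons, each of 7 numbers parted by spaces: the shift along the tool's x, y, z in mm, then the turn, a rotation vector about the tool's x, y, z in rad, then the finger opening in mm, from 0 to 87. In form: tx ty tz ax ay az fingers; .... A call has 1 to 12 rows; each row shifts and turns the commanded pose from where the row before left it, along the tool's axes as they then stand; what a row does not reach is not made up. A row lasts 1/8 s, in which the tool goes at most 62.5 mm and 10.7 degrees, less where a joint would pass 70% of its speed; a pose out of reach is approached as far as the arm can. A call with a gripper value outside its range is refused whole. The fingers move at their own pace and stop on an object; the grip force is fixed at half the most. Time passes only in rows, so rows that do not move let the fingers close. It gives the time, the measured TCP pose, the force, the opening and the grip force at its end, in the units of the state.
- read_state(): the state, without advancing time (a new reading comes with each control period).
- capture(name): name is "scene" or "top" or "wrist"; returns a dict with "color" (480x640x3 uint8, red, green, blue), "camera_matrix" (3x3 intrinsics, pixels), "R" (3x3) and "t" (3): a world point X has camera coordinates R X + t. Camera axes: x right, y down, z forward; pixel columns grow to the right and rows downward; lengths in m; the calibration is good to about 2 mm. A picture is of the moment at which its call begins. There is no depth.
- hand_in(): hands the job in; it is judged then, once.
Trained networks look in the newest picture that a camera, given by its name, has taken for a name from the list of things; names that differ only in an ending like _2 or _b are one class to them, and where a whole thing is asked for, a point or a joint stands for the part that bears it (a point fixed in the world has none). Each returns a list of dicts, best first, with "conf" (0 to 1); they miss things now and then, are a little off and sometimes report something else, mostly with a low value. They report only what shows in the picture. A call takes as long as a camera call. They do not tell look-alikes from the thing itself.
- find_in(camera, target): "at" ([x, y, z] in m, in world coordinates, good to about 4 mm: the middle of the surface that is visible of it).
- trace(camera, target): "pixels" (480x640 bool, what is visible of it).
- place_of(camera, target): "at" ([x, y, z] in m, in world coordinates, good to about 4 mm: a listed point, or the origin of a listed thing).
The state is a dict: "time_s": time; "joint_positions": joint angles; "qvel": joint speeds; "tau": joint torques, N m; "position": TCP position; "tcp_rot": TCP orientation; "force": force on the tool from outside, world axes, zero at the start; "moment": the same for the moment, N m; "opening": opening from 0.0 (shut) to 1.0 (fully open); "grasp_force": force on a finger pad.
Only numpy, scipy, OpenCV 4.12 (cv2) and the standard library are available. Lean on these libraries where they do the work, as an engineer would, in place of code of your own. Each camera call takes 0.05 s, during which the arm holds its last target. There are 200 camera calls.

## Working session

There is one attempt and no reset: what is moved stays moved. The work goes in short steps, Python scripts to look and compute and a shell command to move; the robot and the scene stay as the last step left them, time stands still between calls to the robot, and variables do not carry over. Pictures are saved under pics/ and viewed, at most 17 in all, crops included, and the job is handed in when it is done.

```bash
mkdir -p pics; ls; python3 - <<'E'
from rig import *
import cv2,numpy as np
for c in ["scene","top"]:
    r=capture(c); cv2.imwrite(f"pics/{c}0.png",r["color"][:,:,::-1])
    for n in ["spool_large","spool_medium","spool_small","flux_tin","spindle","tin_ring","wool_pot","sponge_tray","wick_reel","parts_box"]:
        print(c,n,[(np.round(d["at"],3).tolist(),round(d["conf"],2)) for d in place_of(c,n)][:4])
s=read_state();print(s["time_s"],s["position"],s["tcp_rot"],s["opening"])
E
```

```text
pics
scene spool_large [([0.621, -0.218, 0.005], 0.69), ([0.509, -0.258, 0.002], 0.62), ([0.666, -0.369, -0.003], 0.61)]
scene spool_medium [([0.545, -0.389, 0.003], 0.85)]
scene spool_small [([0.436, -0.39, 0.002], 0.55)]
scene flux_tin [([0.509, 0.261, -0.001], 0.8)]
scene spindle [([0.588, 0.015, 0.03], 0.68), ([0.426, 0.372, 0.001], 0.6)]
scene tin_ring [([0.454, 0.061, 0.027], 0.54), ([0.547, -0.39, -0.002], 0.44)]
scene wool_pot [([0.387, -0.266, -0.003], 0.66), ([0.432, -0.392, 0.001], 0.53)]
scene sponge_tray [([0.559, 0.376, -0.001], 0.97)]
scene wick_reel [([0.428, 0.373, 0.002], 0.82)]
scene parts_box [([0.378, 0.272, -0.003], 0.59)]
top spool_large [([0.507, -0.257, -0.001], 0.85), ([0.624, -0.222, 0.002], 0.66), ([0.669, -0.366, -0.004], 0.64)]
top spool_medium [([0.544, -0.388, 0.001], 0.87), ([0.377, 0.273, -0.002], 0.57), ([0.559, 0.372, 0.003], 0.46)]
top spool_small [([0.427, -0.391, 0.001], 0.82)]
top flux_tin [([0.51, 0.266, 0.001], 0.56)]
top spindle [([0.586, 0.008, 0.024], 0.64)]
top tin_ring []
top wool_pot [([0.385, -0.266, -0.002], 0.57)]
top sponge_tray [([0.558, 0.372, 0.001], 0.55)]
top wick_reel [([0.429, 0.371, -0.001], 0.93), ([0.508, -0.258, -0.003], 0.2)]
top parts_box []
1.1 [0.17072755 0.60121259 0.24455199] [[-9.61945852e-01  2.73240146e-01 -1.21575791e-05]
 [ 2.73240146e-01  9.61945852e-01  2.02090275e-05]
 [ 1.72168504e-05  1.61180515e-05 -1.00000000e+00]] 1.0007272040235011
```

View pics/top0.png

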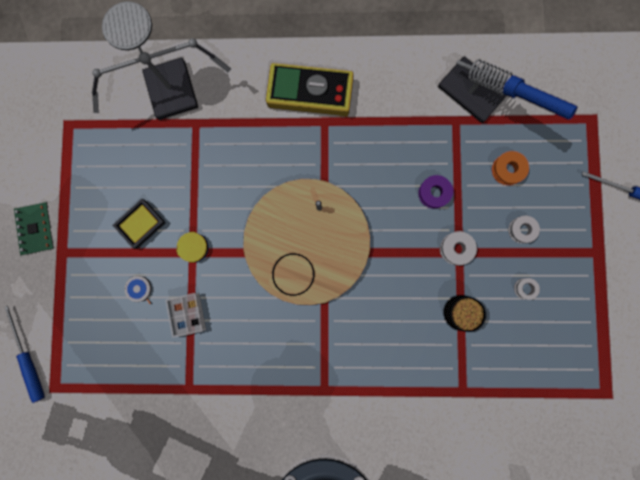

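View pics/scene0.png

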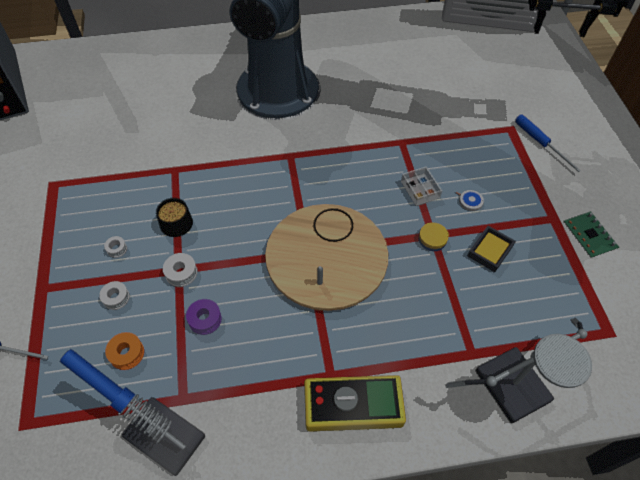

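The top view shows the white spools at pixels (459,247), (525,229) and (528,289), the tin at (192,246), the pin foot near (319,207) and the ring at (293,274). The orange (511,168) and purple (437,192) spools are look-alikes. I'll refine the positions with cylinder projections.

```bash
cat > h.py <<'E'
from rig import *
import cv2,numpy as np
from scipy.optimize import least_squares
G={"spool_large":(.032,.026,0),"spool_medium":(.026,.022,0),"spool_small":(.0205,.02,0),"flux_tin":(.03,.022,0),"tin_ring":(.042,.004,.024),"spindle":(.006,.058,.024)}
def proj(r,P):
    p=(r["R"]@np.asarray(P,float).T).T+r["t"]; p=p@np.asarray(r["camera_matrix"]).T
    return p[:,:2]/p[:,2:]
def hull_c(r,xy,g):
    a=np.linspace(0,2*np.pi,60); c=np.c_[np.cos(a),np.sin(a)]*g[0]+xy
    P=np.r_[np.c_[c,0*a+g[2]],np.c_[c,0*a+g[2]+g[1]]]
    m=cv2.moments(cv2.convexHull(proj(r,P).astype(np.float32))); return np.array([m["m10"],m["m01"]])/m["m00"],m["m00"]
def fit(r,mask,g,x0):
    cs,_=cv2.findContours(mask.astype(np.uint8),cv2.RETR_EXTERNAL,cv2.CHAIN_APPROX_NONE)
    c=max(cs,key=cv2.contourArea); m=cv2.moments(cv2.convexHull(c)); 
    t=np.array([m["m10"],m["m01"]])/m["m00"]
    s=least_squares(lambda q:hull_c(r,q,g)[0]-t,x0,x_scale=.01)
    return np.round(s.x,4), round(m["m00"]/hull_c(r,s.x,g)[1],2)
def ray_z(r,uv,z):
    d=r["R"].T@np.linalg.solve(r["camera_matrix"],[*uv,1]); o=-r["R"].T@r["t"]
    return o+d*(z-o[2])/d[2]
E
python3 - <<'E'
from h import *
X={"spool_large":(.508,-.257),"spool_medium":(.545,-.389),"spool_small":(.43,-.391),"flux_tin":(.51,.264),"tin_ring":(.454,.061),"spindle":(.587,.012)}
for c in ["scene","top"]:
    r=capture(c)
    for n in X:
        for d in trace(c,n)[:4]:
            try:
                f=fit(r,d["pixels"],G[n],X[n]); print(c,n,round(d["conf"],2),f[0],f[1])
            except Exception as e: print(c,n,e)
r=capture("wrist");cv2.imwrite("pics/w0.png",r["color"][:,:,::-1])
s=read_state(); print(s["tcp_rot"].T@(-r["R"].T@r["t"]-s["position"]), s["tcp_rot"].T@r["R"].T)
# dark ring pixels in top
E
```

```text
scene spool_large 0.83 [ 0.5081 -0.2617] 0.88
scene spool_large 0.74 [ 0.6205 -0.2205] 0.92
scene spool_large 0.69 [ 0.6669 -0.3681] 0.95
scene spool_medium 0.77 [ 0.5459 -0.3914] 0.93
scene spool_small 0.72 [ 0.4298 -0.3929] 0.94
scene flux_tin 0.62 [0.5106 0.2633] 0.94
scene tin_ring 0.64 [0.4485 0.0476] 0.53
scene tin_ring 0.62 [ 0.5537 -0.3875] 0.52
scene spindle 0.53 [0.5894 0.0092] 0.68
scene spindle 0.28 [ 0.406  -0.2634] 8.71
top spool_large 0.87 [ 0.6665 -0.3669] 0.93
top spool_large 0.73 [ 0.5082 -0.2606] 0.99
top spool_large 0.6 [ 0.6196 -0.2197] 0.97
top spool_large 0.23 [0.4278 0.371 ] 0.58
top spool_medium 0.87 [ 0.5451 -0.3902] 0.97
top spool_small 0.86 [ 0.429  -0.3902] 0.91
top flux_tin 0.57 [0.5109 0.2653] 0.91
top tin_ring 0.55 [0.4178 0.062 ] 0.0
[ 0.07292817  0.0001609  -0.14031698] [[ 7.57981696e-05 -9.64044562e-01 -2.65740620e-01]
 [ 9.99999828e-01 -8.13727735e-05  5.80434923e-04]
 [-5.81189183e-04 -2.65740618e-01  9.64044390e-01]]
```

```bash
python3 -m jog '0 0 0 0 0 -0.14 80; 0 0 0 0 0 -0.137 80; -57 -25 0 0 0 0 80;-57 -55 0 0 0 0 80;-57 -55 0 0 0 0 80;-57 -55 0 0 0 0 80;-40 -55 0 0 0 0 80;0 -55 0 0 0 0 80; 0 0 0 0 0 0 80'
```

```text
time_s: 2.98
position: [0.3993, 0.3371, 0.2443]
tcp_rot: [[-1.0, 0.005, -0.002], [0.005, 1.0, -0.002], [0.002, -0.002, -1.0]]
force: [-0.2, 0.2, -0.5]
opening: 0.921
grasp_force: 0.0
```

```bash
python3 -m jog '-20 -55 -20 0 0 0 80;-20 -55 -20 0 0 0 80;-20 -55 -15 0 0 0 80;0 -55 0 0 0 0 80;0 -55 0 0 0 0 80;0 -32 0 0 0 0 80;0 0 0 0 0 0 80;0 0 0 0 0 0 80' && python3 - <<'E'
from h import *
r=capture("wrist");cv2.imwrite("pics/w1.png",r["color"][:,:,::-1])
print(read_state()["position"])
for n,x in (("spindle",(.589,.009)),("tin_ring",(.454,.061))):
    print(n,[(np.round(d["at"],4),round(d["conf"],2)) for d in place_of("wrist",n)])
    for d in trace("wrist",n): print(d["conf"],fit(r,d["pixels"],G[n],x))
print(proj(r,[[.589,.009,.024],[.589,.009,.082],[.454,.061,.026]]))
E
```

```text
time_s: 3.98
position: [0.4598, 0.0345, 0.2997]
tcp_rot: [[-1.0, -0.001, 0.0], [-0.001, 1.0, 0.001], [-0.0, 0.001, -1.0]]
force: [0.4, -0.7, -0.3]
opening: 0.919
grasp_force: 0.0
[0.45967756 0.03481599 0.29962098]
spindle [(array([0.5823, 0.0103, 0.0258]), 0.39)]
0.52 (array([0.5718, 0.0124]), 0.21)
tin_ring []
0.57 (array([0.4558, 0.0617]), 0.97)
[[295.51716833 313.57241478]
 [292.21030485 340.48948563]
 [345.3815681  191.1404436 ]]
```

View pics/w1.png

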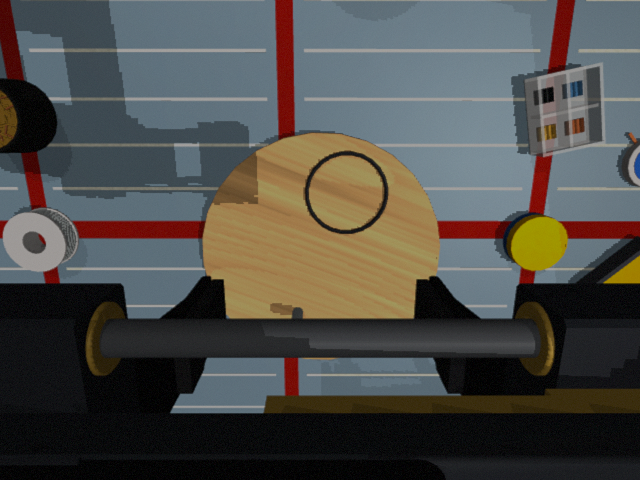

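The wrist view shows the ring at (346,192), the tin at (537,242), the large spool at (35,240), and the pin foot near (297,312), partly hidden by the gripper. The deck disc and ring fits should give the pin position by symmetry.

```bash
python3 - <<'E'
from h import *
ims=[]
for c in ["top","scene"]:
    r=capture(c); im=r["color"][:,:,::-1].copy()
    hsv=cv2.cvtColor(im,cv2.COLOR_BGR2HSV)
    m=((hsv[...,0]>8)&(hsv[...,0]<28)&(hsv[...,1]>50)&(hsv[...,2]>60)).astype(np.uint8)
    p0=proj(r,[[.521,.035,.024]])[0]; yy,xx=np.mgrid[:480,:640]
    m[np.hypot(xx-p0[0],yy-p0[1])>75]=0
    m=cv2.morphologyEx(m,cv2.MORPH_CLOSE,np.ones((9,9)))
    C=fit(r,m,(.125,.004,.020),(.521,.035)); print(c,"disc",C)
    # ring: dark pixels
    g=im.max(2); pr=proj(r,[[.456,.062,.026]])[0]
    k=(g<70)&(np.hypot(xx-pr[0],yy-pr[1])<28)
    R=fit(r,k,G["tin_ring"],(.456,.062)); print("ring",R, "pin by symmetry",2*C[0]-R[0])
    ps=proj(r,[[.587,.009,.082],[.587,.009,.024]]);print(ps)
    u,v=ps.mean(0).astype(int)
    ims.append(cv2.resize(im[v-20:v+20,u-25:u+25],None,fx=8,fy=8,interpolation=cv2.INTER_CUBIC)); print("crop origin",u-25,v-20)
cv2.imwrite("pics/pin.png",np.hstack(ims))
E
```

```text
top disc (array([0.5959, 0.012 ]), 0.27)
ring (array([0.4376, 0.039 ]), 0.43) pin by symmetry [ 0.7542 -0.015 ]
[[319.06672243 202.26758164]
 [319.89477105 207.45634204]]
crop origin 294 184
scene disc (array([0.5247, 0.0342]), 0.99)
ring (array([0.4581, 0.0595]), 0.91) pin by symmetry [0.5913 0.0089]
[[319.25401657 266.47646614]
 [319.03923409 281.58865633]]
crop origin 294 254
```

View pics/pin.png

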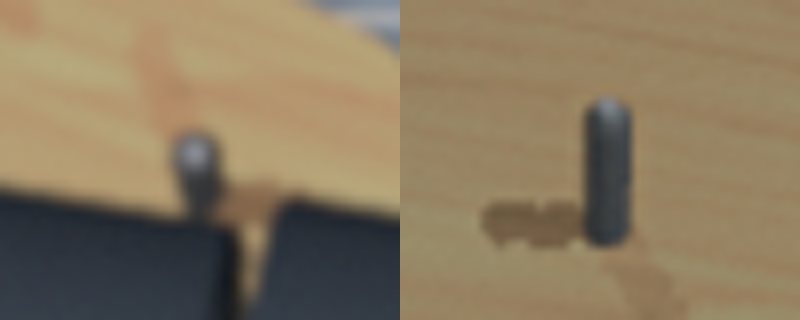

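The pin tip shows at about (318.2,203.0) in the top image. In the scene image the pin spans (319.5,266) to (319.5,284.5).

```bash
python3 - <<'E'
from h import *
r=capture("top"); print("top tip",ray_z(r,(318.1,203),.081))
r=capture("scene"); print("tip",ray_z(r,(319.4,267),.082))
best=None
def ext(x,y):
    a=np.linspace(0,2*np.pi,60)
    b=proj(r,np.c_[x+.006*np.cos(a),y+.006*np.sin(a),0*a+.024]); t=proj(r,np.c_[x+.0025*np.cos(a),y+.0025*np.sin(a),0*a+.082])
    return t[:,1].min(),b[:,1].max(),b[:,0].mean(),t[:,0].mean()
for x in (.584,.586,.588,.590,.592): print(x,np.round(ext(x,.009),1))
E
```

```text
top tip [0.58581951 0.01081369 0.081     ]
tip [0.58816915 0.00908333 0.082     ]
0.584 [264.  282.9 318.8 319. ]
0.586 [264.9 283.8 319.  319.2]
0.588 [265.8 284.7 319.1 319.3]
0.59 [266.7 285.6 319.3 319.5]
0.592 [267.6 286.5 319.5 319.7]
```

```bash
python3 -m jog '-10 -55 15 0 0 0 80;-10 -55 30 0 0 0 80;-10 -55 30 0 0 0 80;-10 -55 30 0 0 0 80;-8 -55 30 0 0 0 80;0 -20.5 20 0 0 0 80;0 0 0 0 0 0 80;0 0 0 0 0 0 80' && python3 - <<'E'
from h import *
r=capture("wrist");cv2.imwrite("pics/w2.png",r["color"][:,:,::-1])
for d in trace("wrist","spool_large"): print(d["conf"],fit(r,d["pixels"],G["spool_large"],(.508,-.261)))
E
```

```text
time_s: 5.42
position: [0.507, -0.258, 0.1466]
tcp_rot: [[-1.0, -0.001, -0.0], [-0.001, 1.0, 0.001], [0.0, 0.001, -1.0]]
force: [-0.3, -0.9, 0.3]
opening: 0.921
grasp_force: 0.0
0.86 (array([ 0.6408, -0.3516]), 0.13)
0.73 (array([ 0.5074, -0.2604]), 1.0)
0.55 (array([ 0.6183, -0.2187]), 0.48)
```

View pics/w2.png

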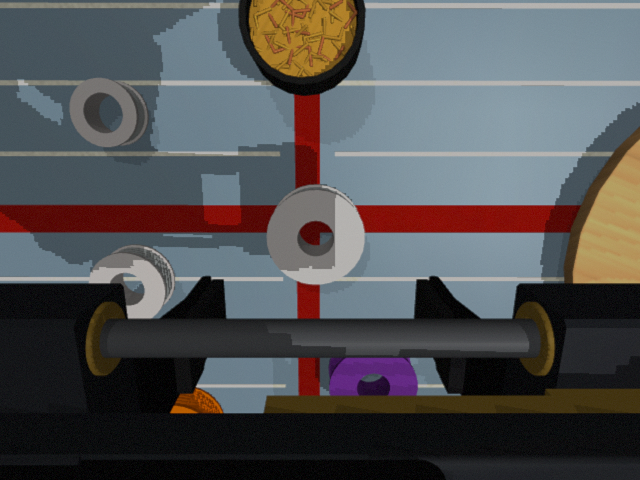

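The large spool is at (316,235), central between the jaws, fitted at (0.5075, -0.2604). I'll descend and close.

```bash
python3 -m jog '0 -2.5 40 0 0 0 80;0 0 40 0 0 0 80;0 0 30 0 0 0 80;0 0 10.5 0 0 0 80;0 0 0 0 0 0 80;0 0 0 0 0 0 50;0 0 0 0 0 0 50;0 0 0 0 0 0 50;0 0 0 0 0 0 50;0 0 0 0 0 0 50;0 0 0 0 0 0 50'
```

```text
time_s: 6.9
position: [0.5076, -0.2615, 0.0269]
tcp_rot: [[-1.0, 0.001, 0.001], [0.001, 1.0, -0.0], [-0.001, -0.0, -1.0]]
force: [0.3, 2.8, 6.6]
opening: 0.736
grasp_force: 30.0
```

```bash
python3 -m jog '0 0 -20 0 0 0 50;0 0 -50 0 0 0 50;0 0 -45 0 0 0 50;-10 40 0 0 0 0 50;-15 50 0 0 0 0 50;-15 50 0 0 0 0 50;-15 50 0 0 0 0 50;-15 40 0 0 0 0 50;-10 26 0 0 0 0 50;0 15 0 0 0 0 50;0 0 0 0 0 0 50;0 0 0 0 0 0 50' && python3 - <<'E'
from h import *
s=read_state();p=s["position"];print(p,s["opening"])
ims=[]
for c in ["scene","wrist"]:
    r=capture(c); cv2.imwrite(f"pics/{c}3.png",r["color"][:,:,::-1])
    g=(.032,.026,p[2]-.027)
    for d in trace(c,"spool_large"):print(c,d["conf"],fit(r,d["pixels"],g,p[:2]))
E
```

```text
time_s: 8.4
position: [0.5865, 0.0085, 0.1405]
tcp_rot: [[-1.0, 0.001, -0.001], [0.001, 1.0, -0.0], [0.001, -0.0, -1.0]]
force: [0.4, 0.6, -3.7]
opening: 0.734
grasp_force: 30.0
[0.58648603 0.00852619 0.14049781] 0.7342596719586174
scene 0.98 (array([ 0.678 , -0.2048]), 0.71)
scene 0.9 (array([0.5979, 0.0068]), 0.68)
scene 0.67 (array([ 0.719 , -0.3364]), 0.75)
wrist 0.73 (array([ 0.5688, -0.1059]), 0.07)
```

View pics/scene3.png

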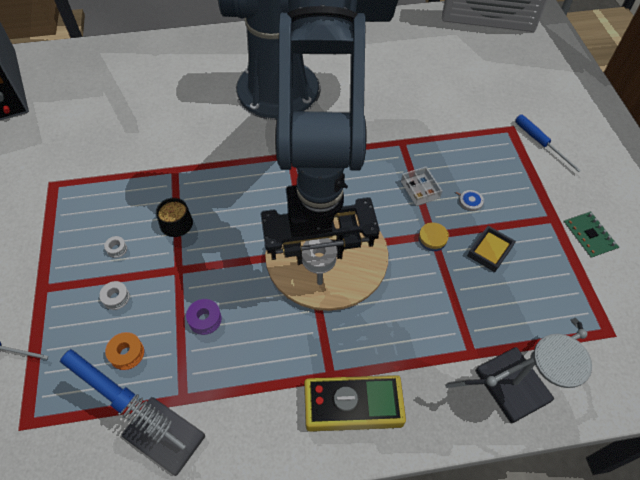

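View pics/wrist3.png

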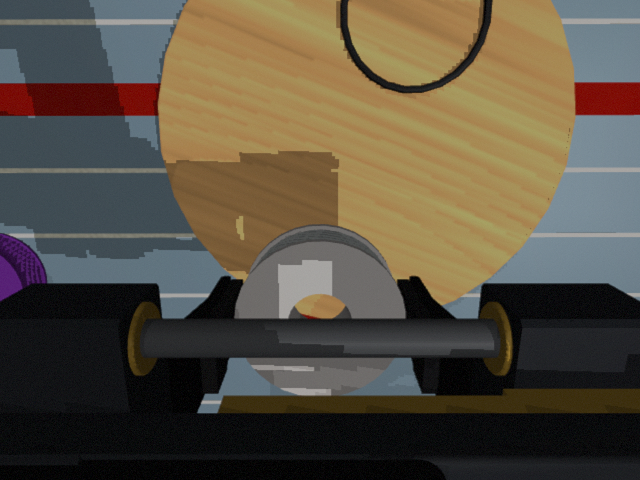

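The spool is held centrally above the pin, and the wrist picture shows its hole at (320,310). I'll nudge 1 mm in each axis and descend in stages.

```bash
python3 -m jog '-1 1 0 0 0 0 50;0 0 20 0 0 0 50;0 0 20 0 0 0 50;0 0 20 0 0 0 50;0 0 20 0 0 0 50;0 0 0 0 0 0 50;0 0 0 0 0 0 50' && python3 - <<'E'
from h import *
r=capture("scene");im=r["color"][:,:,::-1]
cv2.imwrite("pics/s4.png",cv2.resize(im[200:320,240:400],None,fx=5,fy=5,interpolation=cv2.INTER_CUBIC))
E
```

```text
time_s: 9.48
position: [0.5886, 0.0104, 0.0613]
tcp_rot: [[-1.0, -0.0, 0.001], [-0.0, 1.0, -0.0], [-0.001, -0.0, -1.0]]
force: [0.3, -0.5, -2.8]
opening: 0.735
grasp_force: 30.0
```

View pics/s4.png

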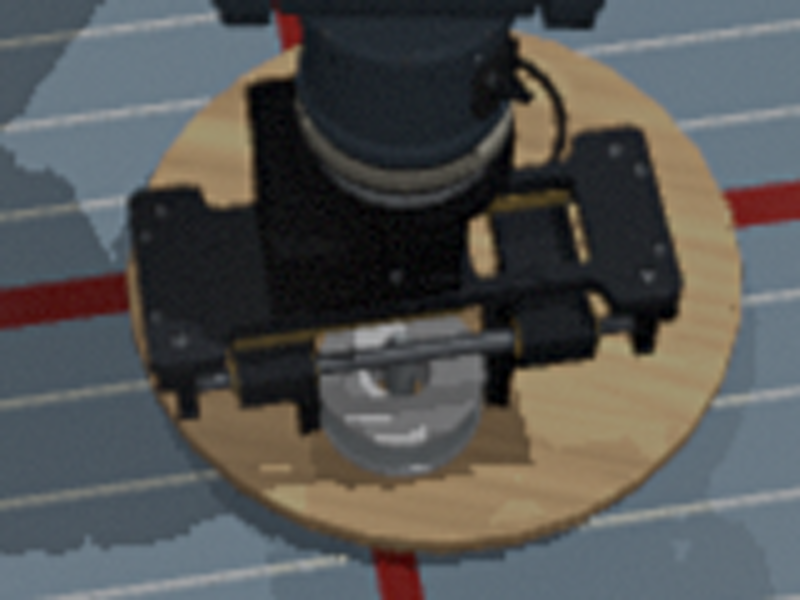

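The pin is inside the hole at about (403,375) in the crop, and there is no side force. I'll lower the rest of the way.

```bash
python3 -m jog '0 0 6 0 0 0 50;0 0 3 0 0 0 50;0 0 0 0 0 0 50;0 0 0 0 0 0 50'
```

```text
time_s: 10.02
position: [0.5881, 0.0106, 0.0517]
tcp_rot: [[-1.0, -0.0, 0.0], [-0.0, 1.0, -0.0], [-0.0, -0.0, -1.0]]
force: [1.1, -0.4, -2.8]
opening: 0.733
grasp_force: 30.0
```

```bash
python3 -m jog '0 0 1 0 0 0 50;0 0 0 0 0 0 68;0 0 0 0 0 0 72;0 0 0 0 0 0 78;0 0 0 0 0 0 78;0 0 -30 0 0 0 78;0 0 -50 0 0 0 78;0 0 -40 0 0 0 78;0 0 0 0 0 0 78' && python3 -m jog '10 -45 0 0 0 0 76;10 -55 0 0 0 0 76;10 -55 0 0 0 0 76;12.5 -55 0 0 0 0 76;0 -55 0 0 0 0 76;0 -55 0 0 0 0 76;0 -50 0 0 0 0 76;0 -31 0 0 0 0 76;0 0 0 0 0 0 76;0 0 0 0 0 0 76' && python3 - <<'E'
from h import *
for c in ["scene","wrist","top"]:
  r=capture(c);im=r["color"][:,:,::-1]
  if c=="scene":cv2.imwrite("pics/s5.png",cv2.resize(im[200:320,240:400],None,fx=4,fy=4,interpolation=cv2.INTER_CUBIC))
  for d in trace(c,"spool_medium"): print(c,d["conf"],fit(r,d["pixels"],G["spool_medium"],(.5455,-.391)))
  for d in trace(c,"tin_ring"): print(c,"ring",d["conf"],fit(r,d["pixels"],G["tin_ring"],(.456,.061)))
E
```

```text
time_s: 11.15
position: [0.5904, 0.0102, 0.1743]
tcp_rot: [[-1.0, -0.0, 0.008], [-0.0, 1.0, -0.001], [-0.008, -0.001, -1.0]]
force: [0.0, -1.2, -0.5]
opening: 0.896
grasp_force: 0.0
time_s: 12.4
position: [0.5448, -0.3888, 0.1692]
tcp_rot: [[-1.0, -0.0, -0.002], [-0.0, 1.0, 0.003], [0.002, 0.003, -1.0]]
force: [0.4, 1.0, 0.2]
opening: 0.874
grasp_force: 0.0
scene 0.58 (array([ 0.5445, -0.3911]), 1.0)
scene ring 0.55 (array([0.4343, 0.0884]), 0.05)
wrist 0.91 (array([ 0.5444, -0.3894]), 0.99)
wrist 0.38 (array([ 0.4295, -0.3911]), 0.61)
top ring 0.81 (array([0.4735, 0.0687]), 0.48)
```

View pics/s5.png

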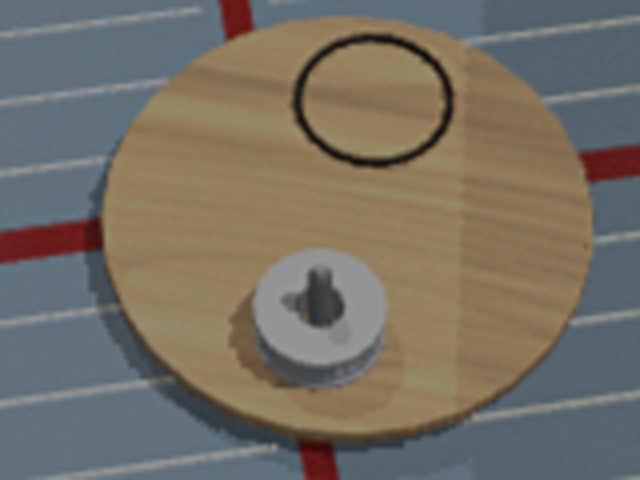

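The large spool lies flat on the deck around the pin, which shows at (320,300) in the crop, and the ring is unmoved. Next is the medium spool.

```bash
python3 -m jog '0 -1 50 0 0 0 76;0 0 50 0 0 0 76;0 0 33 0 0 0 76;0 0 10 0 0 0 76;0 0 0 0 0 0 76;0 0 0 0 0 0 40;0 0 0 0 0 0 40;0 0 0 0 0 0 40;0 0 0 0 0 0 40;0 0 0 0 0 0 40;0 0 0 0 0 0 40;0 0 0 0 0 0 40'
```

```text
time_s: 14.35
position: [0.5459, -0.3914, 0.0287]
tcp_rot: [[-1.0, -0.0, 0.001], [-0.0, 1.0, -0.0], [-0.001, -0.0, -1.0]]
force: [0.5, 1.5, 6.5]
opening: 0.58
grasp_force: 30.0
```

```bash
python3 -m jog '0 0 -20 0 0 0 40;0 0 -55 0 0 0 40;0 0 -52 0 0 0 40;0 35 0 0 0 0 40;-10 55 0 0 0 0 40;-10 55 0 0 0 0 40;-10 55 0 0 0 0 40;-10 55 0 0 0 0 40;-3 55 0 0 0 0 40;0 50 0 0 0 0 40;0 30 0 0 0 0 40;0 11 0 0 0 0 40' && python3 -m jog '0 0 0 0 0 0 40;0 0 0 0 0 0 40' && python3 - <<'E'
from h import *
p=read_state()["position"]
r=capture("wrist");im=r["color"][:,:,::-1]
g=(.026,.022,p[2]-.028)
for d in trace("wrist","spool_medium"): print(d["conf"],fit(r,d["pixels"],g,p[:2]))
a=np.linspace(0,2*np.pi,100);im=im.copy()
for h in (0,.022):
  q=proj(r,np.c_[p[0]+.026*np.cos(a),p[1]+.026*np.sin(a),0*a+g[2]+h]); cv2.polylines(im,[q.astype(np.int32)],True,(0,0,255),1)
cv2.imwrite("pics/w6.png",im)
E
```

```text
time_s: 15.85
position: [0.5884, 0.0112, 0.1554]
tcp_rot: [[-1.0, -0.003, 0.001], [-0.003, 1.0, -0.0], [-0.001, -0.0, -1.0]]
force: [0.5, -1.1, -1.3]
opening: 0.582
grasp_force: 30.0
time_s: 16.1
position: [0.5889, 0.0081, 0.1549]
tcp_rot: [[-1.0, 0.001, 0.001], [0.001, 1.0, -0.001], [-0.001, -0.001, -1.0]]
force: [-0.1, -0.7, -1.9]
opening: 0.582
grasp_force: 30.0
0.92 (array([0.5768, 0.0085]), 0.58)
```

View pics/w6.png

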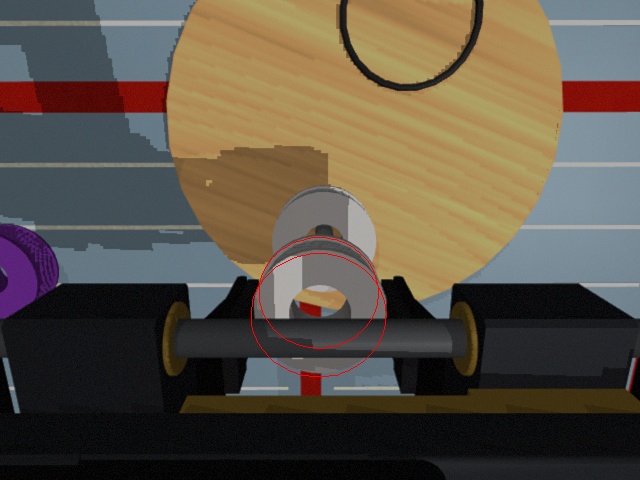

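The medium spool is centred on the prediction at (320,310), with the pin and large spool behind it. I'll descend.

```bash
python3 -m jog '0 2 15 0 0 0 40;0 0 20 0 0 0 40;0 0 20 0 0 0 40;0 0 14 0 0 0 40;0 0 4 0 0 0 40;0 0 0 0 0 0 40;0 0 0 0 0 0 40;0 0 0 0 0 0 40'
```

```text
time_s: 17.2
position: [0.589, 0.0115, 0.0824]
tcp_rot: [[-1.0, -0.0, 0.001], [-0.0, 1.0, -0.0], [-0.001, -0.0, -1.0]]
force: [0.2, -0.4, -1.4]
opening: 0.582
grasp_force: 30.0
```

```bash
python3 -m jog '0 0 3 0 0 0 40;0 0 1 0 0 0 40;0 0 0 0 0 0 40;0 0 0 0 0 0 56;0 0 0 0 0 0 60;0 0 0 0 0 0 66;0 0 0 0 0 0 66;0 0 -20 0 0 0 66;0 0 -50 0 0 0 66;0 0 -30 0 0 0 66;0 0 0 0 0 0 66' && python3 -m jog '20 -40 0 0 0 0 66;25 -55 0 0 0 0 66;25 -55 0 0 0 0 66;25 -55 0 0 0 0 66;25 -55 0 0 0 0 66;25 -55 0 0 0 0 66;14 -55 0 0 0 0 66;0 -31 0 0 0 0 66;0 0 0 0 0 0 66;0 0 0 0 0 0 66' && python3 - <<'E'
from h import *
for c in ["scene","wrist"]:
  r=capture(c);im=r["color"][:,:,::-1]
  if c=="scene":cv2.imwrite("pics/s7.png",cv2.resize(im[200:320,240:400],None,fx=4,fy=4,interpolation=cv2.INTER_CUBIC))
  for d in trace(c,"spool_small"): print(c,d["conf"],fit(r,d["pixels"],G["spool_small"],(.4295,-.391)))
E
```

```text
time_s: 18.58
position: [0.5903, 0.0113, 0.1803]
tcp_rot: [[-1.0, -0.0, 0.006], [-0.0, 1.0, -0.001], [-0.006, -0.001, -1.0]]
force: [0.2, 0.2, -0.8]
opening: 0.759
grasp_force: 0.0
time_s: 19.82
position: [0.4289, -0.3877, 0.1763]
tcp_rot: [[-1.0, -0.0, -0.002], [-0.0, 1.0, 0.003], [0.002, 0.003, -1.0]]
force: [0.1, 0.1, -0.3]
opening: 0.758
grasp_force: 0.0
scene 0.91 (array([ 0.4292, -0.3945]), 0.9)
wrist 0.83 (array([ 0.4289, -0.3909]), 0.97)
```

View pics/s7.png

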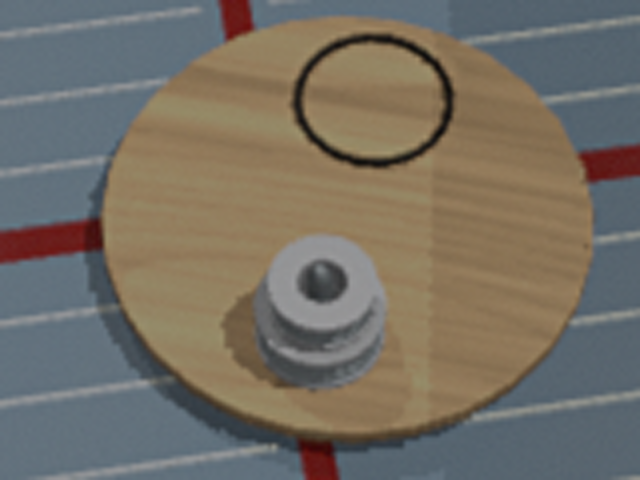

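The medium spool is flat on the large one with the pin centred, and the deck is unmoved. Next is the small spool.

```bash
python3 -m jog '0 -1 50 0 0 0 66;0 0 50 0 0 0 66;0 0 39 0 0 0 66;0 0 11 0 0 0 66;0 0 0 0 0 0 66;0 0 0 0 0 0 30;0 0 0 0 0 0 30;0 0 0 0 0 0 30;0 0 0 0 0 0 30;0 0 0 0 0 0 30;0 0 0 0 0 0 30;0 0 0 0 0 0 30' && python3 -m jog '0 0 -20 0 0 0 30;0 0 -55 0 0 0 30;0 0 -55 0 0 0 30;0 0 -10 0 0 0 30;-15 35 0 0 0 0 30;-25 55 0 0 0 0 30;-25 55 0 0 0 0 30;-25 55 0 0 0 0 30;-25 55 0 0 0 0 30;-25 55 0 0 0 0 30;-19 50 0 0 0 0 30;0 30 0 0 0 0 30'  && python3 -m jog '0 11 0 0 0 0 30;0 0 0 0 0 0 30;0 0 0 0 0 0 30' && python3 - <<'E'
from h import *
p=read_state()["position"];print(p)
r=capture("wrist");im=r["color"][:,:,::-1]
g=(.0205,.02,p[2]-.028)
a=np.linspace(0,2*np.pi,100);im=im.copy()
for h in (0,.02):
  q=proj(r,np.c_[p[0]+.0205*np.cos(a),p[1]+.0205*np.sin(a),0*a+g[2]+h]); cv2.polylines(im,[q.astype(np.int32)],True,(0,0,255),1)
cv2.imwrite("pics/w8.png",im)
E
```

```text
time_s: 21.52
position: [0.4299, -0.3909, 0.0286]
tcp_rot: [[-1.0, -0.0, 0.001], [-0.0, 1.0, -0.001], [-0.001, -0.001, -1.0]]
force: [-0.3, 0.6, 6.2]
opening: 0.46
grasp_force: 30.0
time_s: 23.02
position: [0.5888, 0.0024, 0.1662]
tcp_rot: [[-1.0, -0.003, -0.001], [-0.003, 1.0, 0.001], [0.001, 0.001, -1.0]]
force: [0.1, -0.2, -0.1]
opening: 0.457
grasp_force: 30.0
time_s: 23.4
position: [0.5884, 0.0092, 0.1674]
tcp_rot: [[-1.0, 0.001, -0.0], [0.001, 1.0, -0.0], [0.0, -0.0, -1.0]]
force: [0.3, -0.4, 0.5]
opening: 0.457
grasp_force: 30.0
[0.58842866 0.00919936 0.16743462]
```

View pics/w8.png

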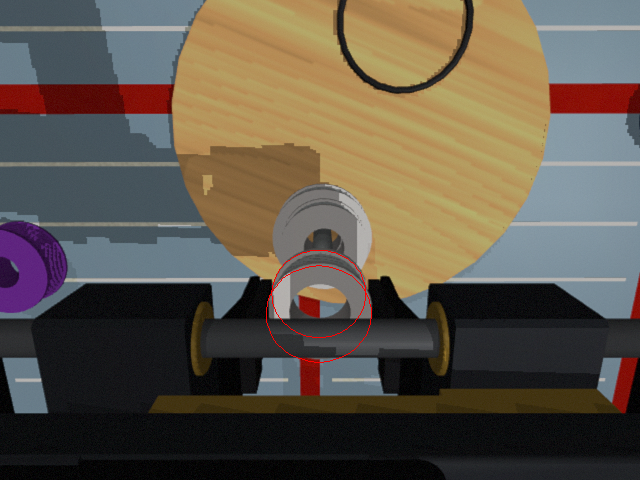

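The small spool is held centrally at (320,310). I'll descend.

```bash
python3 -m jog '0 1 20 0 0 0 30;0 0 20 0 0 0 30;0 0 16 0 0 0 30;0 0 6 0 0 0 30;0 0 0 0 0 0 30;0 0 0 0 0 0 30;0 0 0 0 0 0 30'
```

```text
time_s: 24.32
position: [0.589, 0.0115, 0.1064]
tcp_rot: [[-1.0, -0.0, 0.001], [-0.0, 1.0, -0.0], [-0.001, -0.0, -1.0]]
force: [0.0, 0.2, -1.0]
opening: 0.456
grasp_force: 30.0
```

```bash
python3 -m jog '0 0 3 0 0 0 30;0 0 2 0 0 0 30;0 0 1 0 0 0 30;0 0 0 0 0 0 30;0 0 0 0 0 0 44;0 0 0 0 0 0 48;0 0 0 0 0 0 56;0 0 0 0 0 0 56;0 0 -20 0 0 0 56;0 0 -40 0 0 0 56;0 0 0 0 0 0 56' && python3 -m jog '10 35 0 0 0 0 78;20 55 0 0 0 0 78;20 55 0 0 0 0 78;20 55 0 0 0 0 78;8 40 0 0 0 0 78;0 13 0 0 0 0 78;0 0 0 0 0 0 78;0 0 0 0 0 0 78' && python3 - <<'E'
from h import *
for c in ["scene","wrist"]:
  r=capture(c);im=r["color"][:,:,::-1]
  if c=="scene":cv2.imwrite("pics/s9.png",cv2.resize(im[200:320,240:400],None,fx=4,fy=4,interpolation=cv2.INTER_CUBIC))
  for d in trace(c,"flux_tin"): print(c,d["conf"],fit(r,d["pixels"],G["flux_tin"],(.511,.264)))
  for d in trace(c,"sponge_tray"): 
    ys,xs=np.nonzero(d["pixels"]);print(c,"tray",min((tuple(np.round(ray_z(r,(x,y),.022),3)) for x,y in zip(xs,ys)),key=lambda q:np.hypot(q[0]-.511,q[1]-.325)))
E
```

```text
time_s: 25.7
position: [0.5908, 0.0112, 0.1626]
tcp_rot: [[-1.0, -0.0, 0.007], [-0.0, 1.0, -0.001], [-0.007, -0.001, -1.0]]
force: [0.1, -0.1, -1.1]
opening: 0.64
grasp_force: 0.0
time_s: 26.7
position: [0.5108, 0.2632, 0.1593]
tcp_rot: [[-1.0, 0.001, -0.001], [0.001, 1.0, -0.001], [0.001, -0.001, -1.0]]
force: [-0.3, -0.3, -0.5]
opening: 0.896
grasp_force: 0.0
scene 0.91 (array([0.5102, 0.2627]), 0.92)
scene tray (np.float64(0.541), np.float64(0.344), np.float64(0.022))
scene tray (np.float64(0.402), np.float64(-0.229), np.float64(0.022))
wrist 0.85 (array([0.5101, 0.2648]), 0.96)
wrist tray (np.float64(0.53), np.float64(0.344), np.float64(0.022))
```

View pics/s9.png

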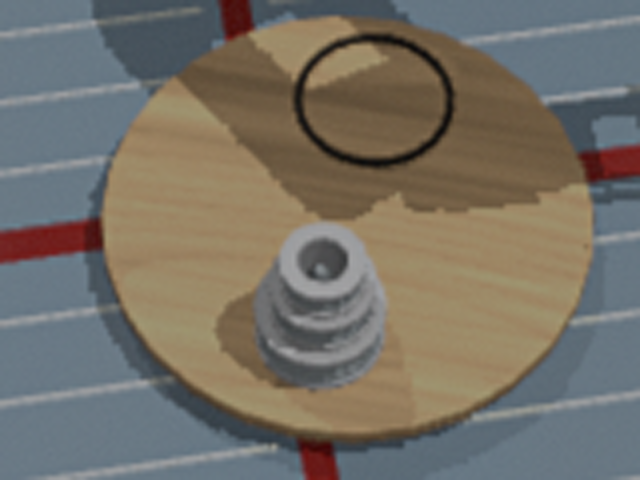

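All three spools are stacked and the ring is unmoved. Next is the tin, gripped with the fingertips 8 mm above its underside so they clear the ring.

```bash
python3 -m jog '0 0.5 50 0 0 0 78;0 0 50 0 0 0 78;0 0 22 0 0 0 78;0 0 7 0 0 0 78;0 0 0 0 0 0 78;0 0 0 0 0 0 46;0 0 0 0 0 0 46;0 0 0 0 0 0 46;0 0 0 0 0 0 46;0 0 0 0 0 0 46;0 0 0 0 0 0 46' && python3 -m jog '0 0 -20 0 0 0 46;0 0 -50 0 0 0 46;0 0 0 0 0 0 46;9 -33 0 0 0 0 46;15 -55 0 0 0 0 46;15 -55 0 0 0 0 46;15 -40 0 0 0 0 46;0 -15 0 0 0 0 46;0 -5 0 0 0 0 46;0 0 0 0 0 0 46;0 0 0 0 0 0 46' && python3 - <<'E'
from h import *
p=read_state()["position"];print(p)
r=capture("wrist");im=r["color"][:,:,::-1].copy()
a=np.linspace(0,2*np.pi,100)
for z,rad,c in ((p[2]-.031,.03,p),(p[2]-.009,.03,p),(.028,.042,(.4565,.061)),(.028,.038,(.4565,.061))):
  q=proj(r,np.c_[c[0]+rad*np.cos(a),c[1]+rad*np.sin(a),0*a+z]); cv2.polylines(im,[q.astype(np.int32)],True,(0,0,255),1)
cv2.imwrite("pics/w10.png",im)
for d in trace("wrist","flux_tin"): print(d["conf"],fit(r,d["pixels"],(.03,.022,p[2]-.031),p[:2]))
E
```

```text
time_s: 28.38
position: [0.5111, 0.2652, 0.0317]
tcp_rot: [[-1.0, -0.0, 0.002], [-0.0, 1.0, 0.0], [-0.002, 0.0, -1.0]]
force: [-0.4, 0.2, 6.0]
opening: 0.676
grasp_force: 30.0
time_s: 29.75
position: [0.4569, 0.063, 0.1006]
tcp_rot: [[-1.0, -0.002, 0.0], [-0.002, 1.0, 0.0], [-0.0, 0.0, -1.0]]
force: [-0.8, -0.3, -0.2]
opening: 0.682
grasp_force: 30.0
[0.45688657 0.06297018 0.10062031]
0.91 (array([0.4449, 0.0632]), 0.58)
```

View pics/w10.png

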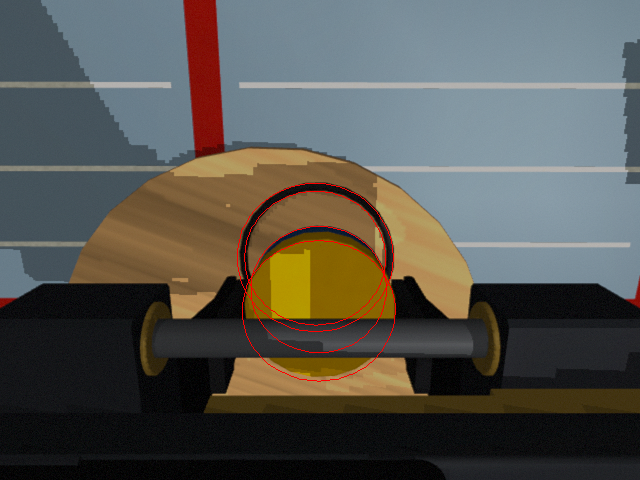

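The drawn ring matches the black one at (316,257), and the tin is centred above it. I'll lower it in.

```bash
python3 -m jog '0 -1.5 15 0 0 0 46;0 0 15 0 0 0 46;0 0 8 0 0 0 46;0 0 4 0 0 0 46;0 0 0 0 0 0 46;0 0 0 0 0 0 46'
```

```text
time_s: 30.6
position: [0.4568, 0.0606, 0.059]
tcp_rot: [[-1.0, -0.0, 0.001], [-0.0, 1.0, -0.0], [-0.001, -0.0, -1.0]]
force: [0.8, 0.0, -0.7]
opening: 0.68
grasp_force: 30.0
```

```bash
python3 -m jog '0 0 2 0 0 0 46;0 0 1 0 0 0 46;0 0 0.5 0 0 0 46;0 0 0 0 0 0 46;0 0 0 0 0 0 62;0 0 0 0 0 0 66;0 0 0 0 0 0 74;0 0 0 0 0 0 74;0 0 -20 0 0 0 74;0 0 -50 0 0 0 74;0 0 -50 0 0 0 74' && python3 -m jog '0 45 0 0 0 0 74;0 60 0 0 0 0 74;0 60 0 0 0 0 74;0 50 0 0 0 0 74;0 35 0 0 0 0 74;0 0 0 0 0 0 74;0 0 0 0 0 0 74' && python3 - <<'E'
from h import *
r=capture("scene");im=r["color"][:,:,::-1]
cv2.imwrite("pics/s11.png",cv2.resize(im[190:320,220:420],None,fx=4,fy=4,interpolation=cv2.INTER_CUBIC))
for n,x in (("spool_large",(.588,.01)),("flux_tin",(.4565,.061))):
    for d in trace("scene",n): print(n,d["conf"],fit(r,d["pixels"],(*G[n][:2],.024),x))
E
```

```text
time_s: 31.98
position: [0.456, 0.0606, 0.1761]
tcp_rot: [[-1.0, -0.0, -0.002], [-0.0, 1.0, 0.0], [0.002, 0.0, -1.0]]
force: [0.7, 0.2, 0.7]
opening: 0.849
grasp_force: 0.0
time_s: 32.85
position: [0.4559, 0.3099, 0.1749]
tcp_rot: [[-1.0, -0.001, -0.001], [-0.001, 1.0, -0.001], [0.001, -0.001, -1.0]]
force: [0.2, -0.2, -0.1]
opening: 0.849
grasp_force: 0.0
spool_large 0.96 (array([ 0.6324, -0.2169]), 0.88)
spool_large 0.96 (array([ 0.6781, -0.3613]), 0.9)
spool_large 0.7 (array([0.597 , 0.0058]), 0.69)
flux_tin 0.9 (array([0.4581, 0.0583]), 0.98)
```

View pics/s11.png

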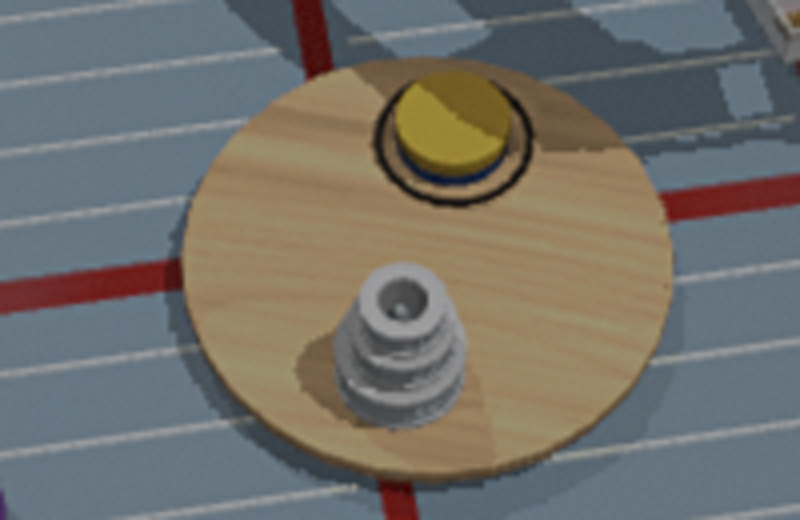

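The tin sits inside the ring, the spools are stacked, and the ring edges match the earlier pictures to within 0.5 px.

```bash
python3 -c "
from rig import *
print(hand_in())"
```

```text
the job is handed in; nothing more can be done
None
```

I stacked the three spools on the spindle (large, medium, small) and set the flux tin flat inside the ring, then handed the job in at about 33 s; the last picture showed the caddy at its starting angle, and I never touched the other things on the bench, though I didn't re-measure where they stand.

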